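# Empty the scrap tote into the granulator

## Robot

A 6-joint arm with a two-finger parallel gripper is mounted at the origin on the work surface. World frame = base frame: x ahead of the robot, y to its left, z up, the work surface at z = 0. Lengths are in m, angles in rad, forces in N, time in s.
With the tool pointing down it reaches from about 0.375 to 0.925 m from the base axis. Payload 5.7 kg.
Tool frame: the origin (TCP) lies midway between the tips of the shut fingers; the grasp point (between the pads) lies 19 mm behind it; z points along the fingers, x is the direction in which the jaws open and shut, and the axes are right-handed (so a half turn about z gives the same grasp; the last joint's range is limited). The gripper opens to 85 mm and grips with 20 to 120 N. Pads are 22 mm wide; open, the fingers measure 114 mm over their backs; the gripper's body (76 mm by 85 mm) begins 54 mm behind the grasp point. The pads swing forward as they close: fully open they stand 13 mm farther back than shut.
Start: joints at [-1.421, 0.359, 1.51, -0, 1.272, -0.115], TCP at [0.157, -0.579, 0.231] pointing down, gripper open.
Joint ranges: [-2.97, 2.97], [-1.01, 2.36], [0.21, 2.38], [-0.96, 4.11], [0.2, 2.71], [-2.98, 2.98]. Speed limits (rad/s): [2.39, 2.39, 3.14, 3.14, 3.14, 3.14].

## Interface

Orientations are given as a unit quaternion [w, x, y, z].
In Python, from cell import env, vision, order gives the robot as it stands.
- The arm moves only by the tool step_arm, never from a script. Its argument "series" is a list that holds one entry, the list of rows, each a list of 5 numbers: the shift along the tool's x, y, z in m, then the turn about the tool's z in degrees, then the closure in counts, from 0 (fully open) to 255 (shut). A call has 1 to 20 rows; each row shifts and turns the pose as measured when the row begins, along the tool's axes as they then stand; what a row does not reach is not made up. A row lasts 1/8 s, in which the tool goes at most 62.5 mm and 10.7 degrees, less where a joint would pass 70% of its speed; a pose out of reach is approached as far as the arm can. A call is refused whole if a number of a shift passes 0.0625 or a number of a turn 10.7, either way. A call with a gripper value outside its range is refused whole. The fingers move at their own pace and stop on an object; "squeeze" is the grip in N (left out, the last holds). Time passes only in rows, so rows that do not move let the fingers close. It gives the time, the measured TCP pose, the force and the opening at its end, in the units of the state.
- env.read_state(): the state, without advancing time (a new reading comes with each control period).
- vision.camera(name): name is "scene" or "top" or "wrist"; returns a dict with "pixels" (400x640x3 uint8, red, green, blue), "mtx" (3x3 intrinsics, pixels), "position" and "attitude" of the camera in the world. Camera axes: x right, y down, z forward; pixel columns grow to the right and rows downward; lengths in m; the calibration is good to about 2 mm. A picture is of the moment at which its call begins. There is no depth.
- order.sign_off(): hands the job in, once; it reports no verdict.
The state is a dict: "clock": time; "joints": joint angles; "qd": joint speeds; "joint_torque": joint torques, N m; "position": TCP position; "orientation": TCP orientation; "wrist_force": force on the tool from outside, world axes, zero at the start; "moment": the same for the moment, N m; "gripper_width": finger opening in m.
Only numpy, scipy, OpenCV 4.12 (cv2) and the standard library are available. Lean on these libraries where they do the work, as an engineer would, in place of code of your own. Each camera call takes 0.05 s, during which the arm holds its last target. There are 200 camera calls.

## Task

First take the steel mould clamp off the bench in front of the granulator's edge stop and lay it in the clamp tray beside the other one. Then bring the blue scrap tote up against the stop and tip it over the stop onto its side, its front bottom edge staying at the stop and its mouth well down into the hopper, until all six pieces of scrap have dropped into the hopper. Finally set the empty tote back upright on the bench and let go; leave the two finished goblets standing where they are and let nothing but scrap fall into the granulator.

Things in the scene. Friction and masses are not known exactly. Their poses are not given: they have to be found in the camera images.
- granulator: Scrap granulator on the floor at the bench's left edge, at a different place along it each time, never turned. Its edge stop is a fixed steel bar along x on the bench edge: 290 long, 18 high, 10 thick. Origin: mid-length of the stop's bench-side face, at bench height; +y points off the bench, over the hopper, which opens right behind the stop.
- hopper (a point): Middle of the granulator's hopper mouth, at bench height, 186 beyond the stop's bench-side face. The steel hopper is open at the top: 270 wide inside (x), 348 long (y). Its side cheeks stand 60 above the bench (120 in the half away from the bench), its back wall 120; nothing is under a tote tipped over the stop for 100 and more; the floor slopes to a flat throat 165 below the bench.
- tote: Blue plastic scrap tote, loose on the bench, the scrap in it: 180 (own x) x 140 (own y) x 100 high, walls and floor 4, open on top (+z), about 0.5 kg. Origin: centre of its underside. Its plain front wall (+y) roughly faces the stop, the grab bar is on its rear wall (-y). Friction about 0.6 on the bench; slippery inside (about 0.35).
- tote_bar (a point): Middle of the tote's fixed round steel grab bar: 12 thick, along the tote's x, brackets at its ends 110 apart; its axis 42 behind the rear wall's outer face (112 behind the tote's centre), 92 above the underside (rim: 100). A light pinch lets it turn in the pads, a firm one carries the tote round with the gripper. Hung freely from it the tote hangs front bottom edge lowest. Axes as the tote's.
- tote_foot (a point): Middle of the tote's front bottom edge (70 ahead of the centre, at its underside), the edge that goes against the stop. Axes as the tote's.
- tray: Shallow open steel tray for mould clamps, fixed on the bench, 220 (own x) x 190 (own y) x 30 high, walls and floor 4. Origin: centre of its underside.
- clamp_c (a point): Centre, 15 above its underside, of the steel mould clamp that lies on the bench between tote and stop: slotted bar 120 (own x) x 36 (own y) x 30 high, with a bolt head on top up to 41; about 0.55 kg.
- mate_c (a point): Centre of the other, same clamp (120 x 36 x 30), loose, already lying in the tray along the tray's x, in the half of the tray at the tray's -y side.
- goblet_near_c (a point): Centre, half-way up, of a finished clear plastic goblet standing upside down on its rim: 164 high, bowl 78 across at the bench, foot disc 66 across on top; light and easily tipped. This one stands on the robot's side of the way to the stop.
- goblet_far_c (a point): The other such goblet, same size, on the far side of the way to the stop.
- sprue0_c (a point): A moulded white sprue in the tote: tapered pin 40 long, 13 to 8 thick, with a runner bar 46 x 8 x 8 across its thick end; 12 g, slippery. Point at its middle.
- foot0_c (a point): A rejected clear goblet foot in the tote: disc 50 across, 4 thick, with a stub 12 across and 24 high on it; 14 g, slippery. Point on its axis 10 above the disc's underside.
- sprue1_c (a point): Another moulded white sprue in the tote: tapered pin 40 long, 13 to 8 thick, with a runner bar 46 x 8 x 8 across its thick end; 12 g, slippery. Point at its middle.
- foot1_c (a point): Another rejected clear goblet foot in the tote: disc 50 across, 4 thick, with a stub 12 across and 24 high on it; 14 g, slippery. Point on its axis 10 above the disc's underside.
- sprue2_c (a point): Another moulded white sprue in the tote: tapered pin 40 long, 13 to 8 thick, with a runner bar 46 x 8 x 8 across its thick end; 12 g, slippery. Point at its middle.
- foot2_c (a point): Another rejected clear goblet foot in the tote: disc 50 across, 4 thick, with a stub 12 across and 24 high on it; 14 g, slippery. Point on its axis 10 above the disc's underside.
Not all that is in view belongs to the job. Leave any purple, red or yellow look-alike of the part that bears goblet_far_c alone.

How it is judged:
On the way, in this order (a step that is already met when the one before it is completed fails the run):
1. the loose mould clamp lies in the tray (x of clamp_c in the frame of tray between -0.095 and 0.095 m and y of clamp_c in the frame of tray between -0.085 and 0.085 m and z of clamp_c in the frame of tray below 0.028 m), for 0.2 s.
2. the tote is tipped over the stop onto its side, past level, its front bottom edge still at the stop (angle between tote's own z axis and vertical above 1.6 rad and y of tote_foot in the frame of granulator between -0.05 and 0.05 m and z of tote_foot in the frame of granulator below 0.07 m), for 0.2 s.
At the end, for the whole second after the job is handed in: All six pieces of scrap are inside the hopper (between 50 and 190 mm below the bench top); the tote stands upright (within 0.08 rad), its underside on the bench (within 8 mm), at rest; both clamps lie in the tray; both goblets stand upright within 40 mm of where they were (all of step 1 and x of mate_c in the frame of tray between -0.095 and 0.095 m and y of mate_c in the frame of tray between -0.085 and 0.085 m and z of mate_c in the frame of tray below 0.028 m and height (world z) of sprue0_c between -0.19 and -0.05 m and height (world z) of foot0_c between -0.19 and -0.05 m and height (world z) of sprue1_c between -0.19 and -0.05 m and height (world z) of foot1_c between -0.19 and -0.05 m and height (world z) of sprue2_c between -0.19 and -0.05 m and height (world z) of foot2_c between -0.19 and -0.05 m and angle between tote's own z axis and vertical below 0.08 rad and height (world z) of tote between -0.008 and 0.008 m and linear speed of tote below 0.02 m/s and angle between each of goblet_near_c, goblet_far_c's own z axis and vertical below 0.1 rad and distance of each of goblet_near_c, goblet_far_c from where it was at the start of the episode below 0.04 m); the robot touches nothing.
It fails at once if a goblet is knocked over (angle between any of goblet_near_c, goblet_far_c's own z axis and vertical above 0.6 rad).
It fails at once if a clamp, or the tote itself, falls into the granulator or off the bench (height (world z) of any of clamp_c, mate_c below -0.02 m or height (world z) of tote_foot below -0.1 m).
It also fails if it takes over 67 s, if anything falls off the work surface, if the arm or the gripper's body presses on something with over 40 N, if the wrist force passes 120 N, or if a joint passes its speed limit or range.

## Working session

There is one attempt and no reset: what is moved stays moved. The work goes in short steps, Python scripts to look and compute and a tool call to move; the robot and the scene stay as the last step left them, time stands still between calls to the robot, and variables do not carry over. Pictures are saved under pics/ and viewed, about 8 in all and at most 12, crops included, and the job is handed in when it is done.

Besides the shell and the picture viewer there is one more tool, called after "Call:" as name([rows], argument=value, ...), one row to a line, values as JSON. step_arm: Moves the arm, as the interface text tells. Its arguments: {"type":"object","properties":{"series":{"type":"array","items":{"type":"array","items":{"type":"array","items":{"type":"number"}}}},"squeeze":{"type":"number"}},"required":["series"]}

```bash
ls; mkdir -p pics
cat > h.py <<'E'
import numpy as np, cv2
from scipy.spatial.transform import Rotation as R
from cell import env, vision, order
def cam(n,f=None):
    c=vision.camera(n)
    if f: cv2.imwrite('pics/'+f+'.png',np.ascontiguousarray(c['pixels'][:,:,::-1]))
    return c
def rot(c):
    a=np.array(c['attitude'],float)
    return a if a.shape==(3,3) else R.from_quat(a,scalar_first=True).as_matrix()
def ray(c,u,v,z):
    d=rot(c)@np.linalg.inv(np.array(c['mtx']))@np.array([u,v,1.]); p=np.array(c['position'])
    return p+d*(z-p[2])/d[2]
def proj(c,P):
    q=np.array(c['mtx'])@rot(c).T@(np.array(P)-np.array(c['position'])); return q[:2]/q[2]
E
python3 - <<'E'
from h import *
for n in ['scene','top','wrist']:
    c=cam(n,n+'0'); print(n,c['mtx'],c['position'],c['attitude'])
print(env.read_state())
E
```

```text
pics
scene [[430.5090003    0.         318.50040872]
 [  0.         430.5090003  196.62245721]
 [  0.           0.           1.        ]] [ 1.43519544 -0.19611092  0.66854552] [-0.34035458  0.66523316  0.59216238 -0.30160787]
top [[426.35309709   0.         316.53522991]
 [  0.         426.35309709 201.83860659]
 [  0.           0.           1.        ]] [ 0.46972764 -0.08895192  1.10499268] [ 0.04623385 -0.7039962   0.70666084 -0.05368659]
wrist [[301.02966072   0.         321.20307741]
 [  0.         301.02966072 198.04816166]
 [  0.           0.           1.        ]] [ 0.23403917 -0.55825302  0.37318587] [ 0.1227863   0.78475541 -0.60002157 -0.09516605]
{'clock': 0.15, 'joints': array([-1.42110470e+00,  3.59367856e-01,  1.51120890e+00, -2.28155922e-08,
        1.27249202e+00, -1.15088754e-01]), 'qd': array([ 0.00271907, -0.00276009, -0.00385894, -0.00115997, -0.00072442,
        0.00137804]), 'joint_torque': array([ 1.05006453e-03, -5.28025925e+01, -2.78930247e+01, -3.07669816e-04,
        8.22943024e-03,  1.55213794e-06]), 'position': array([ 0.15693701, -0.57855666,  0.23062029]), 'orientation': array([-5.12772780e-04,  7.94259601e-01, -6.07578096e-01, -5.30846105e-04]), 'wrist_force': array([0.89512602, 0.17896705, 0.90990098]), 'moment': array([-0.00462714,  0.01225263,  0.02646044]), 'gripper_width': 0.08561446914357035}
```

View pics/top0.png

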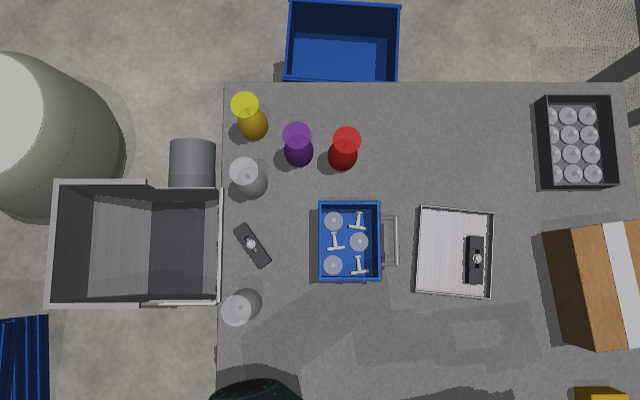

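View pics/scene0.png

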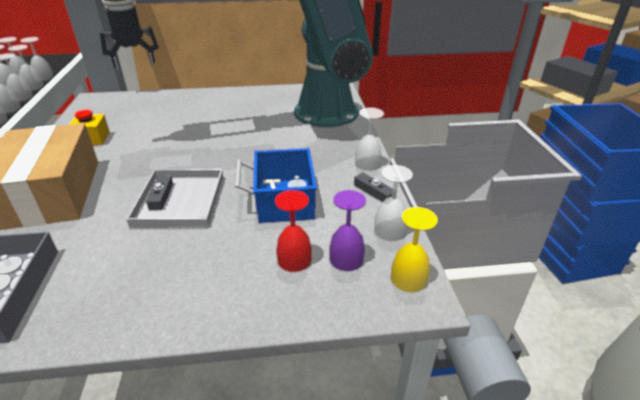

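The top view has image left = world +y and image up = +x. The stop is at column ~220, the clamp at (252,245), and the goblet feet at (237,310) and (243,170). The tote rim spans (318–380, 200–282), its bar is at column ~398, the tray is at (415–494, 205–299), and the mate clamp is at (478,258).

Run:
```python
from h import *
c=cam('top'); im=np.ascontiguousarray(c['pixels'][:,:,::-1]); 
crop=im[150:325,205:505]; cv2.imwrite('pics/crop1.png',cv2.resize(crop,None,fx=2.66,fy=2.66,interpolation=cv2.INTER_CUBIC))
hsv=cv2.cvtColor(im,cv2.COLOR_BGR2HSV)
m=cv2.inRange(hsv,(100,120,30),(125,255,255)); m[:190]=0;m[300:]=0;m[:,:300]=0;m[:,400:]=0
cs,_=cv2.findContours(m,0,2); k=max(cs,key=cv2.contourArea); r=cv2.minAreaRect(k); print('tote',r)
b=cv2.boxPoints(r); print([ray(c,*p,.1)[:2].round(4) for p in b])
def dark(x0,x1,y0,y1):
    g=cv2.inRange(hsv,(0,0,0),(180,255,75)); o=np.zeros_like(g); o[y0:y1,x0:x1]=g[y0:y1,x0:x1]
    cs,_=cv2.findContours(o,0,2); k=max(cs,key=cv2.contourArea); r=cv2.minAreaRect(k); b=cv2.boxPoints(r)
    print('dark',r,ray(c,*r[0],.03).round(4),[ray(c,*p,.03)[:2].round(4) for p in b])
dark(228,280,215,275); dark(455,492,225,292)
for n,p,z in [('near',(237,310),.164),('far',(243,170),.164),('stopA',(220,187),.018),('stopB',(218,302),.018),('bar',(398,216),.092),('bar',(398,265),.092),
 ('trayTL',(418,206),.03),('trayTR',(494,208),.03),('trayBR',(491,299),.03),('trayBL',(415,294),.03)]: print(n,ray(c,*p,z).round(4))
```

```text
tote ((349.0, 240.5), (79.0, 62.0), 90.0)
[array([ 0.6148, -0.1034]), array([ 0.6144, -0.2513]), array([ 0.4289, -0.2466]), array([ 0.4296, -0.1025])]
dark ((251.70318603515625, 245.5108184814453), (47.68388366699219, 16.41810417175293), 55.17551040649414) [0.5127 0.0623 0.03  ] [array([0.5502, 0.1141]), array([0.5738, 0.0807]), array([0.4755, 0.011 ]), array([0.4526, 0.0443])]
dark ((474.0, 259.5), (47.0, 18.0), 90.0) [ 0.4755 -0.495   0.03  ] [array([ 0.5344, -0.4755]), array([ 0.5342, -0.5212]), array([ 0.4174, -0.5142]), array([ 0.4176, -0.4692])]
near [0.3696 0.0727 0.164 ]
far [0.6765 0.0659 0.164 ]
stopA [0.6639 0.1483 0.018 ]
stopB [0.3737 0.1453 0.018 ]
bar [ 0.5791 -0.2948  0.092 ]
bar [ 0.4631 -0.2912  0.092 ]
trayTL [ 0.6113 -0.3593  0.03  ]
trayTR [ 0.6055 -0.5536  0.03  ]
trayBR [ 0.3784 -0.5317  0.03  ]
trayBL [ 0.3915 -0.3435  0.03  ]
```

View pics/crop1.png

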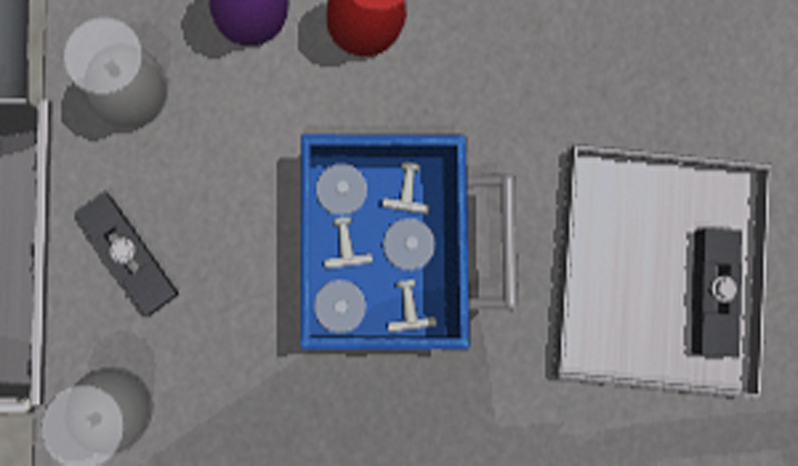

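The crop confirms the layout. In crop pixels, the clamp's long axis runs (105,195)→(150,315), the near goblet's foot is at (82,427), the far one's at (103,56), and the stop's bench edge is at x≈40. Dimensions agree: clamp 120 x 41 and stop 290. I'm moving to above the clamp.

Call:
step_arm([
  [[-0.0404,-0.0393,0,0,0],[-0.0404,-0.0393,0,0,0],[-0.0404,-0.0393,0,0,0],[-0.0404,-0.0393,0,0,0],[-0.0404,-0.0393,0,0,0],[-0.0404,-0.0393,0,0,0],[-0.0404,-0.0393,0,0,0],[-0.0404,-0.0393,0,0,0],[-0.0404,-0.0393,0,0,0],[-0.0404,-0.0393,0,0,0],[-0.0404,-0.0393,0,0,0],[-0.0404,-0.0393,0,0,0],[-0.0404,-0.0393,0,0,0],[0,0,0,-10,0],[0,0,0,-10,0],[0,0,0,0,0]],
], squeeze=60)

```text
clock: 2.2
position: [0.5252, 0.0815, 0.23]
orientation: [-0.0, 0.889, -0.457, 0.003]
wrist_force: [-0.5, 0.8, 0.0]
gripper_width: 0.0853
```

```bash
cat >> h.py <<'E'
def go(x,y,z,yaw):
    """tool-frame shift to the world target, and turn (deg) to tool-x yaw (deg)"""
    s=env.read_state(); M=R.from_quat(s['orientation'],scalar_first=True).as_matrix()
    yw=np.degrees(np.arctan2(M[1,0],M[0,0])); t=-((yaw-yw+180)%360-180)
    print('clk',round(s['clock'],2),'pos',s['position'].round(4),'yaw',yw.round(2),'z',M[:,2].round(3),'j',s['joints'].round(2),'w',round(s['gripper_width'],4),'F',s['wrist_force'].round(1))
    print('shift tool',(M.T@(np.array([x,y,z])-s['position'])).round(4),'turn',t.round(2))
E
python3 - <<'E'
from h import *
go(.5127,.0623,.1,-54.7)
c=cam('wrist','w1')
for P in [(.5502,.1141,.03),(.5738,.0807,.03),(.4755,.011,.03),(.4526,.0443,.03)]: print(proj(c,P))
t=cam('top')
for n,p,q in [('near',(235.8,310.5),None),('far',(243.7,171),None)]: print(n,ray(t,*p,.164))
for p in [(222.7,187.6),(218.9,302)]: print('stop',ray(t,*p,.018))
for X,Y in [(303,135),(465,135),(468,348),(302,348)]: print('rim',ray(t,205+X/2.66,150+Y/2.66,.1))
for X,Y in [(511,175),(513,308)]: print('bar',ray(t,205+X/2.66,150+Y/2.66,.095))
for X,Y in [(575,147),(770,165),(758,396),(556,379)]: print('tray',ray(t,205+X/2.66,150+Y/2.66,.03))
E
```

```text
clk 2.2 pos [0.5252 0.0815 0.23  ] yaw -54.44 z [ 0.006 -0.003 -1.   ] j [ 0.03  0.26  1.66 -0.    1.21  0.98] w 0.0853 F [-0.5  0.8  0. ]
shift tool [0.0076 0.0217 0.1299] turn 0.26
[308.9596264  139.10878314]
[345.29179532 139.29188674]
[342.56285395 237.03750196]
[310.16308884 236.56593905]
near [0.36853617 0.07523568 0.164     ]
far [0.67423259 0.06427465 0.164     ]
stop [0.6623439  0.14131715 0.018     ]
stop [0.37367331 0.14310707 0.018     ]
rim [ 0.61539884 -0.10556355  0.1       ]
rim [ 0.61496032 -0.2508687   0.1       ]
rim [ 0.42697235 -0.24870683  0.1       ]
rim [ 0.4276875  -0.10369843  0.1       ]
bar [ 0.57929861 -0.29208657  0.095     ]
bar [ 0.46129877 -0.29017343  0.095     ]
tray [ 0.61313183 -0.36748983  0.03      ]
tray [ 0.59514287 -0.55417495  0.03      ]
tray [ 0.37867577 -0.52917894  0.03      ]
tray [ 0.39517467 -0.34120027  0.03      ]
```

Run:
```python
from h import *
c=cam('wrist','w2'); g=cv2.cvtColor(c['pixels'],cv2.COLOR_RGB2GRAY)
m=((g<75)*255).astype(np.uint8)
for k in cv2.findContours(m,0,2)[0]:
    a=cv2.contourArea(k)
    if a>800:
        r=cv2.minAreaRect(k); b=cv2.boxPoints(r); print(a,r,ray(c,*r[0],.03).round(4),[ray(c,*p,.03)[:2].round(4) for p in b])
go(.5127,.0623,.1,-54.7)
```

```text
51486.5 ((317.5, 298.5), (201.0, 635.0), 90.0) [ 0.3835 -0.0156  0.03  ] [array([0.2807, 0.3738]), array([ 0.7195, -0.2458]), array([ 0.5158, -0.5168]), array([-0.0382,  0.2732])]
3665.0 ((598.5588989257812, 135.76470947265625), (71.30547332763672, 71.06293487548828), 14.03624439239502) [ 0.7421 -0.1503  0.03  ] [array([ 0.6939, -0.1332]), array([ 0.7557, -0.0903]), array([ 0.7879, -0.1666]), array([ 0.7272, -0.2158])]
2573.5 ((199.82774353027344, 124.25923919677734), (52.58171081542969, 62.196205139160156), 31.218400955200195) [0.4936 0.2214 0.03  ] [array([0.4561, 0.2498]), array([0.5266, 0.2469]), array([0.5302, 0.1936]), array([0.4579, 0.1937])]
2304.0 ((532.13818359375, 70.88029479980469), (74.30704498291016, 60.166236877441406), 81.08507537841797) [ 0.7453 -0.0382  0.03  ] [array([0.7451, 0.0145]), array([ 0.7864, -0.0288]), array([ 0.7454, -0.0941]), array([ 0.7009, -0.0483])]
clk 2.35 pos [0.5251 0.0809 0.2301] yaw -54.6 z [ 0.006 -0.003 -1.   ] j [ 0.02  0.26  1.66 -0.    1.21  0.98] w 0.0854 F [-0.7  0.1  0.8]
shift tool [0.0073 0.0213 0.1301] turn 0.1
```

View pics/w1.png

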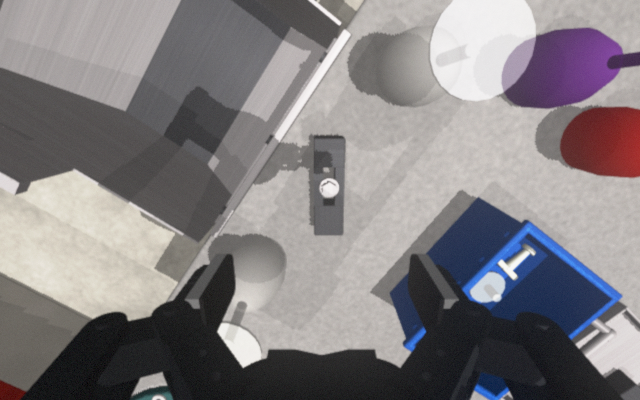

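The wrist view shows the clamp's top face at columns 314–345, rows 136–235, within 3 px of the prediction. Next: descend, grip and lift.

Call:
step_arm([
  [[0.008,0.021,0.02,0,0],[0,0,0.05,0,0],[0,0,0.05,0,0],[0,0,0.05,0,0],[0,0,0.035,0,60],[0,0,0.015,0,60]],
])

```text
clock: 3.1
position: [0.519, 0.0585, 0.008]
orientation: [-0.002, 0.884, -0.467, 0.008]
wrist_force: [0.7, 0.4, 0.2]
gripper_width: 0.0655
```

Run:
```python
from h import *
go(.514,.0613,.004,-54.7)
```

```text
clk 3.1 pos [0.519  0.0585 0.008 ] yaw -55.67 z [ 0.016 -0.003 -1.   ] j [-0.02  0.55  1.9  -0.    0.68  0.96] w 0.0655 F [0.7 0.4 0.2]
shift tool [-0.0052  0.0026  0.0039] turn -0.97
```

Call:
step_arm([
  [[-0.005,0.003,0.003,-1,60],[0,0,0,0,255],[0,0,0,0,255],[0,0,0,0,255],[0,0,0,0,255],[0,0,0,0,255]],
], squeeze=70)

```text
clock: 3.85
position: [0.5151, 0.0609, 0.0079]
orientation: [-0.003, 0.888, -0.46, 0.01]
wrist_force: [0.2, -0.0, -5.1]
gripper_width: 0.0346
```

Run:
```python
from h import *
go(.500,-.405,.15,-95)
```

```text
clk 3.85 pos [0.5151 0.0609 0.0079] yaw -54.74 z [ 0.02  -0.003 -1.   ] j [-0.01  0.55  1.91 -0.    0.66  0.95] w 0.0346 F [ 0.2 -0.  -5.1]
shift tool [ 0.3738  0.2792 -0.1409] turn 40.26
```

Call:
step_arm([
  [[0,0,-0.02,0,255],[0,0,-0.06,0,255],[0,0,-0.06,0,255],[0,0,-0.05,0,255],[0,0,-0.02,10,255],[0,0,0,10,255],[0,0,0,10,255],[0,0,0,10,255],[0,0,0,0,255]],
])

```text
clock: 4.97
position: [0.5073, 0.0615, 0.2231]
orientation: [0.005, -0.67, 0.743, -0.006]
wrist_force: [0.3, -0.3, -5.0]
gripper_width: 0.0348
```

Run:
```python
from h import *
go(.500,-.405,.2,-95)
```

```text
clk 4.97 pos [0.5073 0.0615 0.2231] yaw -95.92 z [ 0.015 -0.003 -1.   ] j [-0.01  0.23  1.72 -0.    1.17  1.66] w 0.0348 F [ 0.3 -0.3 -5. ]
shift tool [ 0.4647 -0.0404  0.0244] turn -0.92
```

Call:
step_arm([
  [[0.03,-0.005,0,0,255],[0.055,-0.005,0,0,255],[0.055,-0.005,0,0,255],[0.055,-0.005,0,0,255],[0.055,-0.005,0,0,255],[0.055,-0.005,0,0,255],[0.055,-0.005,0,0,255],[0.055,-0.005,0,0,255],[0.03,0,0,0,255],[0,0,0,0,255]],
])

```text
clock: 6.22
position: [0.5071, -0.3984, 0.2194]
orientation: [0.004, -0.686, 0.727, -0.004]
wrist_force: [0.5, 1.1, -3.7]
gripper_width: 0.0347
```

Run:
```python
from h import *
go(.500,-.405,.016,-95)
```

```text
clk 6.22 pos [ 0.5071 -0.3984  0.2194] yaw -93.3 z [ 0.011  0.    -1.   ] j [-0.78  0.43  1.43  0.01  1.28  0.85] w 0.0347 F [ 0.5  1.1 -3.7]
shift tool [0.0072 0.0089 0.2033] turn 1.7
```

Call:
step_arm([
  [[0.007,0.009,0.01,3.5,255],[0,0,0.05,0,255],[0,0,0.05,0,255],[0,0,0.04,0,255],[0,0,0.025,0,255],[0,0,0,0,255]],
])

```text
clock: 6.98
position: [0.4993, -0.3992, 0.0388]
orientation: [0.005, -0.671, 0.742, -0.001]
wrist_force: [-1.1, 1.4, -5.0]
gripper_width: 0.0347
```

Run:
```python
from h import *
go(.500,-.405,.015,-96.8)
```

```text
clk 6.97 pos [ 0.4993 -0.3992  0.0388] yaw -95.78 z [ 0.009  0.005 -1.   ] j [-0.79  0.62  1.6   0.01  0.92  0.88] w 0.0347 F [-1.1  1.4 -5. ]
shift tool [ 0.0058 -0.001   0.0238] turn 1.02
```

Call:
step_arm([
  [[0.006,-0.001,0.012,0,255],[0,0,0.011,0,255],[0,0,0.002,0,255],[0,0,0,0,110],[0,0,0,0,110],[0,0,0,0,110],[0,0,-0.03,0,110],[0,0,-0.06,0,110],[0,0,-0.06,0,110],[0,0,-0.04,0,110],[0,0,0,0,110]],
])

```text
clock: 8.35
position: [0.5014, -0.4089, 0.2163]
orientation: [0.006, -0.672, 0.741, -0.009]
wrist_force: [0.2, 0.0, 0.2]
gripper_width: 0.0486
```

Run:
```python
from h import *
c=cam('scene','s2'); im=c['pixels'][140:300,40:360]; cv2.imwrite('pics/s2c.png',cv2.resize(im[:,:,::-1],None,fx=2.5,fy=2.5,interpolation=cv2.INTER_CUBIC))
b=np.array([.52-.001,-.2915]); go(.5205,-.2915,.17,-91)
```

```text
clk 8.4 pos [ 0.5006 -0.4081  0.2143] yaw -95.6 z [ 0.017 -0.003 -1.   ] j [-0.8   0.43  1.44  0.01  1.26  0.87] w 0.0483 F [ 0.2  0.6 -0.5]
shift tool [-0.118  -0.0077  0.0443] turn -4.6
```

View pics/s2c.png

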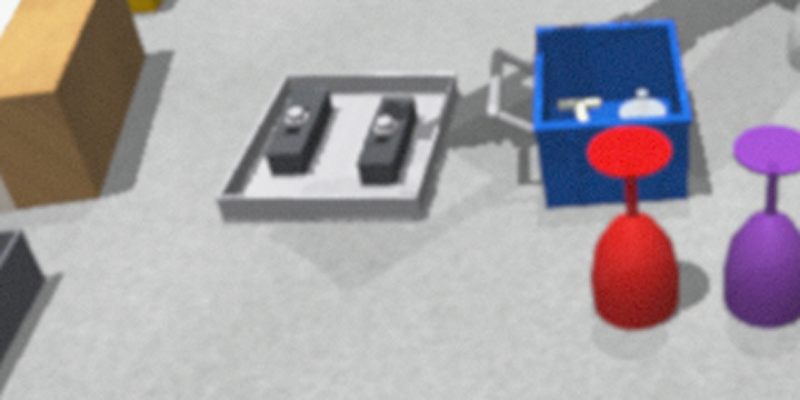

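Both clamps lie in the tray: the mate at about (300,130) in the crop and the placed one at about (388,140). Next, go above the tote bar with the jaws part-closed.

Call:
step_arm([
  [[-0.04,-0.003,0,-4,165],[-0.05,-0.004,0.01,0,165],[-0.025,0,0.01,0,165],[0,0,0,0,165]],
], squeeze=20)

```text
clock: 8.9
position: [0.5108, -0.2892, 0.1881]
orientation: [0.005, -0.697, 0.717, -0.003]
wrist_force: [-0.5, -1.1, 0.1]
gripper_width: 0.03
```

Run:
```python
from h import *
c=cam('wrist','w3')
for P in [(.5205,-.2905,.092),(.5755,-.2915,.092),(.4655,-.2895,.092)]: print(proj(c,P))
go(.5205,-.2905,.071,-91)
```

```text
[322.72597487 191.18522034]
[322.20017824 122.77845203]
[323.18705257 251.17197846]
clk 8.95 pos [ 0.5112 -0.2904  0.1886] yaw -91.6 z [ 0.012  0.001 -1.   ] j [-0.64  0.38  1.6   0.01  1.16  0.96] w 0.0303 F [-0.  -0.3 -0.6]
shift tool [-0.     -0.0079  0.1177] turn -0.6
```

View pics/w3.png

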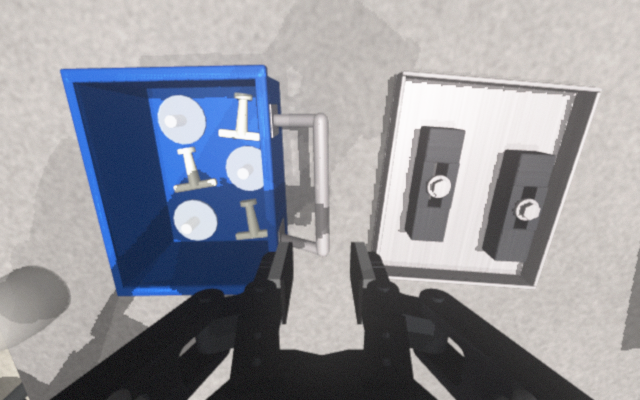

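The bar appears at column ~321, rows 118–251, which matches the prediction. The clamps sit well inside the tray. Next, descend and pinch the bar.

Call:
step_arm([
  [[0,-0.008,0.02,-0.5,165],[0,0,0.04,0,165],[0,0,0.035,0,165],[0,0,0.022,0,165],[0,0,0.004,0,165],[0,0,0,0,255],[0,0,0,0,255],[0,0,0,0,255]],
])

```text
clock: 9.95
position: [0.5233, -0.2976, 0.0595]
orientation: [0.004, -0.699, 0.715, -0.005]
wrist_force: [-0.2, 1.1, -2.0]
gripper_width: 0.0113
```

Run:
```python
from h import *
go(.5205,-.2905,.071,-91)
```

```text
clk 9.95 pos [ 0.5233 -0.2976  0.0595] yaw -91.32 z [ 0.013 -0.001 -1.   ] j [-0.64  0.55  1.68  0.01  0.9   0.95] w 0.0113 F [-0.2  1.1 -2. ]
shift tool [-0.007   0.0028 -0.0115] turn -0.32
```

Call:
step_arm([
  [[0,0,0,0,190],[0,0,-0.012,0,190],[0,0,0,0,190],[0,0,0,0,255],[0,0,0,0,255],[0,0,0,0,255]],
])

```text
clock: 10.7
position: [0.5248, -0.2992, 0.0748]
orientation: [0.005, -0.699, 0.715, -0.008]
wrist_force: [0.7, -1.5, -1.9]
gripper_width: 0.0112
```

Run:
```python
from h import *
c=cam('top'); im=np.ascontiguousarray(c['pixels'][:,:,::-1]); hsv=cv2.cvtColor(im,cv2.COLOR_BGR2HSV)
m=cv2.inRange(hsv,(100,120,30),(125,255,255)); m[:190]=0;m[300:]=0;m[:,:300]=0;m[:,400:]=0
cs,_=cv2.findContours(m,0,2); k=max(cs,key=cv2.contourArea); r=cv2.minAreaRect(k); print('tote',r)
go(.5205,-.2905,.071,-91)
```

```text
tote ((353.0, 240.0), (80.0, 62.0), 90.0)
clk 10.75 pos [ 0.5249 -0.2993  0.0748] yaw -91.3 z [ 0.018 -0.005 -1.   ] j [-0.64  0.53  1.67  0.01  0.92  0.95] w 0.0112 F [ 0.6 -1.  -1.1]
shift tool [-0.0087  0.0046  0.0037] turn -0.3
```

Call:
step_arm([
  [[-0.015,0.0005,0,0,255],[-0.025,0.0008,0,0,255],[-0.025,0.0008,0,0,255],[-0.025,0.0008,0,0,255],[-0.025,0.0008,0,0,255],[-0.025,0.0008,0,0,255],[-0.025,0.0008,0,0,255],[-0.025,0.0008,0,0,255],[0,0,0,0,255]],
])

```text
clock: 11.88
position: [0.5209, -0.094, 0.0748]
orientation: [0.005, -0.7, 0.714, -0.009]
wrist_force: [0.5, 1.7, -1.3]
gripper_width: 0.0113
```

Run:
```python
from h import *
c=cam('top','t4'); im=np.ascontiguousarray(c['pixels'][:,:,::-1]); cv2.imwrite('pics/t4c.png',cv2.resize(im[150:330,205:445],None,fx=3,fy=3,interpolation=cv2.INTER_CUBIC))
go(.523,-.042,.073,-91)
```

```text
clk 11.93 pos [ 0.521  -0.0947  0.0747] yaw -91.15 z [ 0.019 -0.005 -1.   ] j [-0.31  0.45  1.84  0.    0.83  1.28] w 0.011 F [-0.2  2.7  1.8]
shift tool [-0.0528 -0.001   0.0015] turn -0.15
```

View pics/t4c.png

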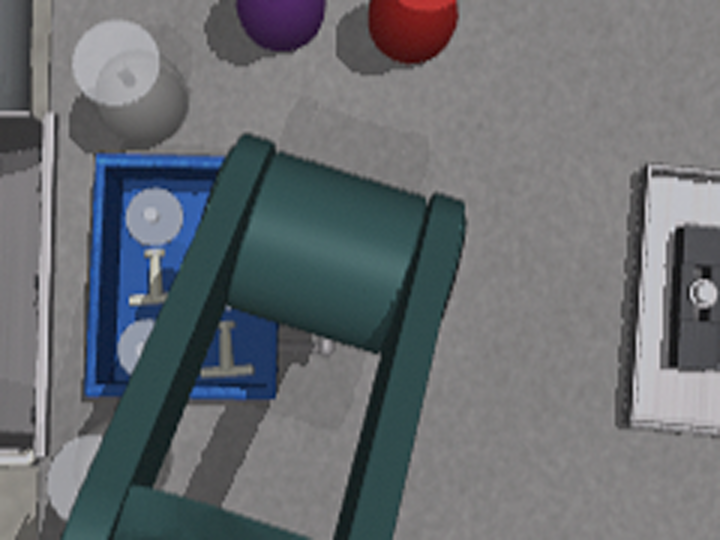

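Call:
step_arm([
  [[-0.02,-0.002,0,0,255],[-0.02,-0.002,0,0,255],[-0.008,0,0,0,255],[-0.004,0,0,0,255],[0,0,0,0,255]],
])

```text
clock: 12.55
position: [0.5257, -0.0438, 0.0748]
orientation: [0.004, -0.7, 0.714, -0.009]
wrist_force: [0.4, 2.0, 0.9]
gripper_width: 0.0111
```

Run:
```python
from h import *
c=cam('scene','s5'); cv2.imwrite('pics/s5c.png',cv2.resize(c['pixels'][100:260,220:480,::-1],None,fx=3,fy=3,interpolation=cv2.INTER_CUBIC))
go(.523,-.042,.073,-91)
```

```text
clk 12.6 pos [ 0.5257 -0.0439  0.0748] yaw -91.16 z [ 0.019 -0.008 -1.   ] j [-0.21  0.45  1.84 -0.    0.83  1.38] w 0.0112 F [0.  1.2 0.5]
shift tool [-0.0018  0.0028  0.0017] turn -0.16
```

View pics/s5c.png

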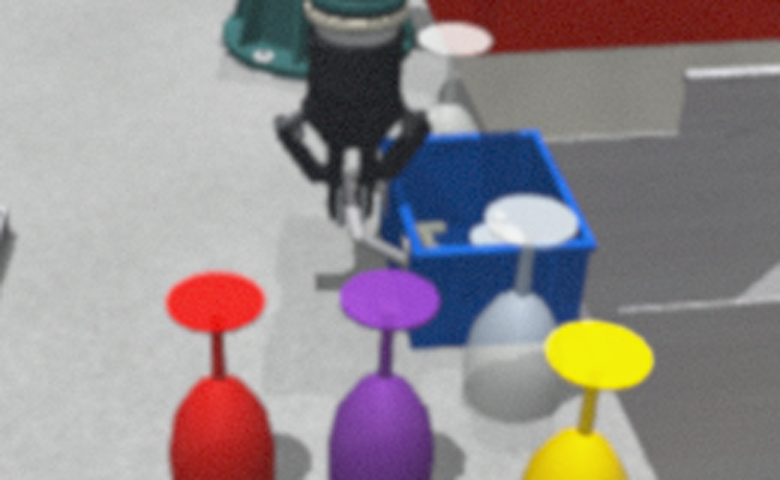

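The tote is near the stop, clear of both goblets, and the bar is pinched by the pads. Now I'm lifting the bar along the arc to about 60° tilt.

Call:
step_arm([
  [[-0.003,0,-0.01,0,255],[-0.004,0.0001,-0.016,0,255],[-0.006,0.0001,-0.017,0,255],[-0.012,0.0002,-0.013,0,255],[-0.013,0.0003,-0.012,0,255],[-0.014,0.0003,-0.011,0,255],[-0.016,0.0003,-0.009,0,255],[-0.016,0.0003,-0.008,0,255],[-0.016,0.0003,-0.007,0,255],[-0.017,0.0003,-0.005,0,255],[-0.018,0.0003,-0.004,0,255],[-0.018,0.0003,-0.003,0,255],[0,0,0,0,255]],
])

```text
clock: 14.22
position: [0.5232, 0.12, 0.1951]
orientation: [0.003, -0.7, 0.714, -0.009]
wrist_force: [1.4, -1.6, 3.9]
gripper_width: 0.0113
```

Run:
```python
from h import *
c=cam('scene','s6'); cv2.imwrite('pics/s6c.png',cv2.resize(c['pixels'][80:280,240:500,::-1],None,fx=3,fy=3,interpolation=cv2.INTER_CUBIC))
go(.5255,.143-.033,.209-.017,-91)
```

```text
clk 14.28 pos [0.5232 0.1193 0.1951] yaw -91.21 z [ 0.017 -0.008 -1.   ] j [ 0.1   0.3   1.7  -0.01  1.12  1.7 ] w 0.0111 F [ 0.1 -1.9  2.9]
shift tool [ 0.0093 -0.0025  0.0032] turn -0.21
```

View pics/s6c.png

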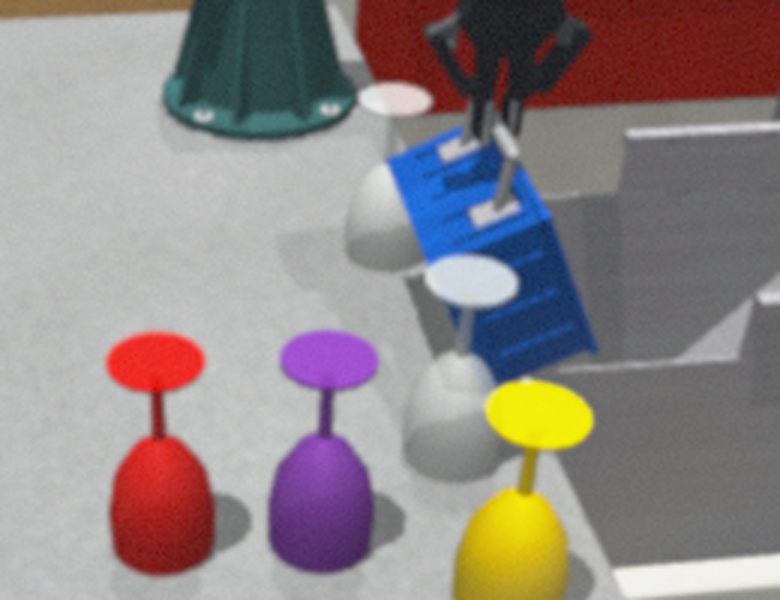

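The tote is tilted about 62°, its foot behind the stop, and both goblets are standing. Continuing past level to about 120°.

Call:
step_arm([
  [[-0.014,0.0003,0,0,255],[-0.014,0.0003,0,0,255],[-0.014,0.0003,0.001,0,255],[-0.018,0.0003,0.003,0,255],[-0.018,0.0003,0.004,0,255],[-0.018,0.0003,0.004,0,255],[-0.016,0.0003,0.006,0,255],[-0.016,0.0003,0.008,0,255],[-0.015,0.0003,0.009,0,255],[-0.014,0.0003,0.011,0,255],[-0.013,0.0003,0.012,0,255],[-0.013,0.0003,0.012,0,255],[0,0,0,0,255],[0,0,0,0,255]],
])

```text
clock: 16.02
position: [0.5227, 0.3131, 0.1157]
orientation: [0.001, -0.699, 0.715, -0.007]
wrist_force: [0.1, 0.9, 0.1]
gripper_width: 0.0112
```

Run:
```python
from h import *
c=cam('scene','s7'); t=cam('top','t7')
a=cv2.resize(c['pixels'][80:280,340:600,::-1],(520,400),interpolation=cv2.INTER_CUBIC)
b=cv2.resize(t['pixels'][150:350,40:300,::-1],(520,400),interpolation=cv2.INTER_CUBIC)
cv2.imwrite('pics/st7.png',cv2.resize(np.vstack([a,b]),(390,600)))
go(.5235,.143+.159,.142-.017,-91)
```

```text
clk 16.12 pos [0.5228 0.3129 0.116 ] yaw -91.34 z [ 0.012 -0.008 -1.   ] j [ 0.43  0.49  1.62 -0.01  1.03  2.03] w 0.0112 F [-0.6  1.3 -0.1]
shift tool [ 0.0109 -0.0011 -0.009 ] turn -0.34
```

View pics/st7.png

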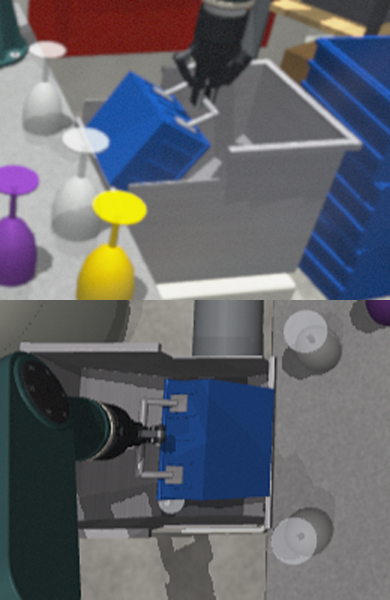

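The tote is tipped past level with its mouth down in the hopper and its foot at the stop. A disc is visible at the mouth at (172,507). I'll go a bit steeper and shake it gently.

Call:
step_arm([
  [[-0.006,0,0.012,0,255],[-0.003,0,0.008,0,255],[0,0.01,0,0,255],[0,-0.018,0,0,255],[0,0.018,0,0,255],[0,-0.018,0,0,255],[0,0.01,0,0,255],[0,0,-0.01,0,255],[0,0,0.01,0,255],[0,0,-0.01,0,255],[0,0,0.01,0,255],[0,0,0,0,255]],
])

```text
clock: 17.62
position: [0.5207, 0.3244, 0.0944]
orientation: [0.004, -0.697, 0.717, -0.005]
wrist_force: [-1.4, 0.2, -4.4]
gripper_width: 0.011
```

Run:
```python
from h import *
go(.5235,.143+.159,.142-.017,-91)
```

```text
clk 17.62 pos [0.5207 0.3244 0.0944] yaw -91.61 z [ 0.012 -0.002 -1.   ] j [ 0.45  0.52  1.63 -0.01  0.99  2.05] w 0.011 F [-1.4  0.2 -4.4]
shift tool [ 0.0223 -0.0039 -0.0305] turn -0.61
```

Call:
step_arm([
  [[0.011,-0.0003,-0.015,0,255],[0.011,-0.0003,-0.016,0,255],[0.013,-0.0003,-0.012,0,255],[0.013,-0.0003,-0.012,0,255],[0.014,-0.0003,-0.011,0,255],[0.015,-0.0003,-0.009,0,255],[0.016,-0.0003,-0.008,0,255],[0.016,-0.0003,-0.006,0,255],[0.018,-0.0003,-0.004,0,255],[0.018,-0.0003,-0.004,0,255],[0.018,-0.0003,-0.003,0,255],[0.017,-0.0003,0,0,255],[0.017,-0.0003,0,0,255],[0.017,-0.0003,0.002,0,255],[0,0,0,0,255]],
])

```text
clock: 19.5
position: [0.517, 0.0937, 0.2003]
orientation: [0.004, -0.697, 0.718, -0.005]
wrist_force: [0.7, 0.4, -3.0]
gripper_width: 0.0109
```

Run:
```python
from h import *
c=cam('scene','s8'); t=cam('top','t8')
a=cv2.resize(c['pixels'][100:240,320:540,::-1],(660,420),interpolation=cv2.INTER_CUBIC)
b=cv2.resize(t['pixels'][160:330,40:320,::-1],(692,420),interpolation=cv2.INTER_CUBIC)
cv2.imwrite('pics/st8.png',cv2.resize(np.hstack([a,b]),(800,248)) if 0 else cv2.resize(np.vstack([a,b[:,:660]]),(470,600)))
go(.5235,.110,.192,-91)
```

```text
clk 19.6 pos [0.5172 0.0948 0.2005] yaw -91.65 z [ 0.013 -0.002 -1.   ] j [ 0.05  0.28  1.72 -0.    1.13  1.65] w 0.0107 F [ 0.6  0.1 -3. ]
shift tool [-0.0154 -0.0057  0.0086] turn -0.65
```

View pics/st8.png

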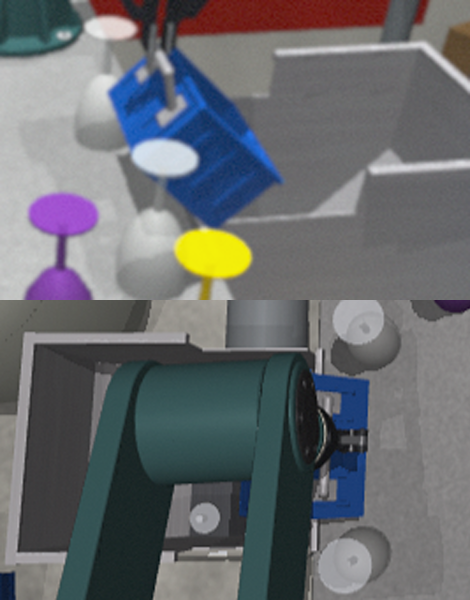

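The tote hangs back over the bench side of the stop, goblets still standing, and scrap is visible in the hopper (disc at (203,518)). Next I'll carry it back clear of the stop and lower it on the reverse arc.

Call:
step_arm([
  [[0.02,-0.002,0,0,255],[0.02,-0.002,0,0,255],[0.02,-0.002,0,0,255],[0.02,-0.002,0,0,255],[0.02,-0.002,0,0,255],[0,0,0,0,255]],
])

```text
clock: 20.35
position: [0.5268, -0.0047, 0.2022]
orientation: [0.005, -0.699, 0.715, -0.007]
wrist_force: [-1.4, 0.7, 1.0]
gripper_width: 0.0001
```

Run:
```python
from h import *
go(.5235,-.008,.187,-91)
for n in ['scene','top']:
    c=cam(n,n+'9'); im=np.ascontiguousarray(c['pixels'][:,:,::-1]); hsv=cv2.cvtColor(im,cv2.COLOR_BGR2HSV)
    # visible tote extents
    m=cv2.inRange(hsv,(100,120,30),(125,255,255)); 
    for k in cv2.findContours(m,0,2)[0]:
        if cv2.contourArea(k)>150: print(n,cv2.boundingRect(k),cv2.contourArea(k))
```

```text
clk 20.35 pos [ 0.5268 -0.0047  0.2022] yaw -91.32 z [ 0.017 -0.002 -1.   ] j [-0.14  0.28  1.72  0.    1.13  1.45] w 0.0001 F [-1.4  0.7  1. ]
shift tool [0.0034 0.0035 0.0151] turn -0.32
scene (322, 138, 71, 76) 3201.5
scene (540, 103, 100, 180) 13877.5
scene (607, 45, 33, 40) 930.0
scene (584, 44, 21, 20) 220.0
top (0, 315, 50, 85) 3924.0
top (245, 257, 22, 26) 409.0
top (284, 203, 29, 81) 1352.5
top (282, 0, 120, 82) 8913.0
```

The width reads 0, so the bar has slipped out of the pads. I'm spending the last picture on this, a composite of two views.

Run:
```python
from h import *
s=cam('scene')['pixels'][:,:,::-1]; t=cam('top')['pixels'][:,:,::-1]
a=cv2.resize(s[100:260,230:520],(725,400),interpolation=cv2.INTER_CUBIC)[:,:700]
b=cv2.resize(t[150:330,50:420],(700,340),interpolation=cv2.INTER_CUBIC)
cv2.imwrite('pics/last.png',cv2.resize(np.vstack([a,b]),(567,599)))
```

```text
(no output)
```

View pics/last.png

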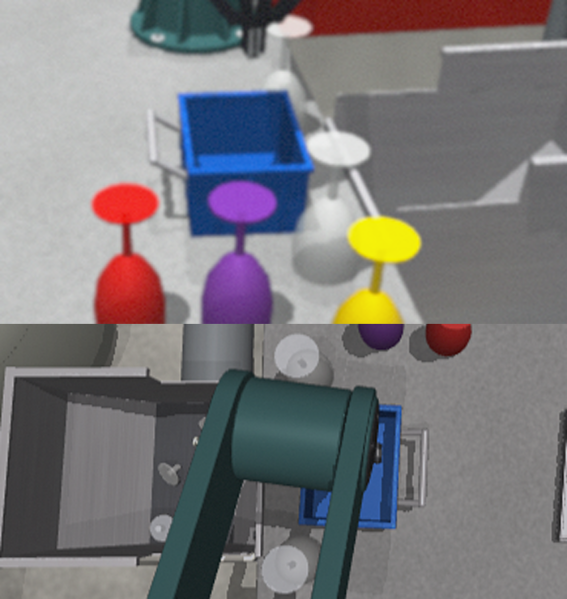

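By luck the slipped tote landed upright on the bench: the lower half shows its rim at (300–400, 405–528). The inside looks empty, both goblets are standing, and scrap lies in the hopper at (165,475) and (160,527). I'll move the arm away and check the rest numerically.

Call:
step_arm([
  [[0,0,-0.03,0,255],[0.05,0,-0.01,0,255],[0.05,0,0,0,255],[0.05,0,0,0,255],[0.05,0,0,0,255],[0.05,0,0,0,255],[0.05,0,0,0,255],[0.05,0,0,0,255],[0.05,0,0,0,255],[0,0,0,0,255]],
])

```text
clock: 21.8
position: [0.5226, -0.4063, 0.2424]
orientation: [0.006, -0.704, 0.71, -0.006]
wrist_force: [-1.3, 0.6, -0.1]
gripper_width: 0.0001
```

Run:
```python
from h import *
go(.5,-.4,.2,-91)
c=cam('top','t10'); im=np.ascontiguousarray(c['pixels'][:,:,::-1]); hsv=cv2.cvtColor(im,cv2.COLOR_BGR2HSV)
m=cv2.inRange(hsv,(100,120,20),(125,255,255)); m[:190]=0;m[330:]=0;m[:,:225]=0;m[:,420:]=0
k=max(cv2.findContours(m,0,2)[0],key=cv2.contourArea); r=cv2.minAreaRect(k); print('tote',r,[ray(c,*p,.1)[:2].round(3) for p in cv2.boxPoints(r)])
x,y,w,h=cv2.boundingRect(k); sub=hsv[y+4:y+h-4,x+4:x+w-4]; print('white px in tote',(sub[:,:,1]<90).sum())
# hopper bright blobs
g=cv2.cvtColor(im,cv2.COLOR_BGR2GRAY); bg=cv2.medianBlur(g,31); d=((g.astype(int)-bg)>14).astype(np.uint8); d[:190]=0;d[300:]=0;d[:,:60]=0;d[:,216:]=0
for k in cv2.findContours(d,0,2)[0]:
    if cv2.contourArea(k)>10: print(cv2.boundingRect(k),cv2.contourArea(k), ray(c,*cv2.minAreaRect(k)[0],-.15).round(3))
# goblet feet
for n,(u,v) in {'near':(235.8,310.5),'far':(243.7,171)}.items():
    cir=cv2.HoughCircles(cv2.resize(g[int(v)-28:int(v)+28,int(u)-28:int(u)+28],None,fx=4,fy=4,interpolation=cv2.INTER_CUBIC),cv2.HOUGH_GRADIENT,1,200,param1=80,param2=15,minRadius=50,maxRadius=75)
    if cir is not None: print(n,cir[0,0,:2]/4+[int(u)-28,int(v)-28],cir[0,0,2]/4,(u,v))
for nm in ('top0',):
    o=cv2.imread('pics/top0.png'); print('diff goblet patches',[np.abs(o[v-20:v+20,u-20:u+20].astype(int)-im[v-20:v+20,u-20:u+20]).mean().round(1) for u,v in [(240,308),(246,175)]])
# ascii of hopper
```

```text
clk 21.8 pos [ 0.5226 -0.4063  0.2424] yaw -90.42 z [ 0.018  0.001 -1.   ] j [-0.77  0.43  1.36  0.01  1.33  0.8 ] w 0.0001 F [-1.3  0.6 -0.1]
shift tool [-0.0061  0.0234  0.042 ] turn 0.58
tote ((277.9988708496094, 242.02377319335938), (63.35677719116211, 81.0034408569336), 2.7263107299804688) [array([0.428, 0.068]), array([0.618, 0.062]), array([ 0.61 , -0.088]), array([ 0.421, -0.079])]
white px in tote 6
(88, 282, 5, 12) 19.0 [ 0.402  0.55  -0.15 ]
(148, 275, 17, 17) 206.5 [ 0.413  0.361 -0.15 ]
(202, 273, 5, 17) 17.5 [ 0.418  0.224 -0.15 ]
(154, 241, 14, 15) 117.5 [ 0.514  0.355 -0.15 ]
(172, 237, 27, 22) 155.0 [ 0.519  0.281 -0.15 ]
(176, 224, 18, 15) 70.5 [ 0.563  0.285 -0.15 ]
(179, 210, 18, 14) 138.5 [ 0.611  0.278 -0.15 ]
(137, 208, 15, 17) 65.0 [ 0.616  0.398 -0.15 ]
(205, 207, 9, 10) 47.5 [ 0.621  0.215 -0.15 ]
(93, 201, 16, 16) 84.0 [ 0.64   0.546 -0.15 ]
near [235.625 310.875] 15.35 (235.8, 310.5)
far [243.625 170.625] 14.475 (243.7, 171)
diff goblet patches [np.float64(10.9), np.float64(11.9)]
```

Run:
```python
from h import *
a=cv2.imread('pics/top0.png').astype(int); b=cv2.imread('pics/t10.png').astype(int)
d=np.abs(a-b).max(2); d[:190]=0; d[300:]=0; d[:,:60]=0; m=(d>22).astype(np.uint8)
n,l,s,ce=cv2.connectedComponentsWithStats(m,connectivity=8)
for i in range(1,n):
    if s[i,4]>12: u,v=ce[i]; reg=b[l==i].mean(0).round(); print(s[i],ce[i].round(),reg, 'hop' if u<216 else 'bench', ray({**vision.camera('top')},u,v,-.15).round(3) if u<216 else '')
hop=np.ascontiguousarray(b[195:300,125:220].astype(np.uint8)); g=cv2.cvtColor(hop,cv2.COLOR_BGR2GRAY)
for r in g[::3,::2]: print(''.join(' .:-=+*#%@'[min(9,int(x)//26)] for x in r))
```

```text
[  444   190   196   110 15031] [556. 245.] [61. 60. 41.] bench 
[  233   198   180   102 12748] [321. 246.] [127. 101.  87.] bench 
[179 210  18  14 171] [188. 216.] [118. 118. 118.] hop [ 0.608  0.277 -0.15 ]
[175 224  19  15 102] [185. 229.] [166. 171. 170.] hop [ 0.568  0.284 -0.15 ]
[ 416  224   32   52 1115] [434. 250.] [89. 86. 86.] bench 
[172 237  27  22 199] [185. 247.] [158. 164. 164.] hop [ 0.515  0.282 -0.15 ]
[153 241  15  15 150] [160. 247.] [119. 119. 119.] hop [ 0.516  0.355 -0.15 ]
[148 275  17  18 249] [156. 283.] [156. 151. 150.] hop [ 0.413  0.362 -0.15 ]
:::::::::::::::::::::::::::::::::::::::::::::::+
:::::::::::::::::::::::::::::::::::::::::::::::*
----------::::::::::::::::::::::::::::::-------*
--------------..:..:.::::::::.:.:::.::::-------#
+==-::-------:.:.:..:::.::.::.::.....::.---====#
=======+++===:...:::------:--:---=::----+=+++=+#
=======++=+++=::--:--:--:-::========:---+=+++=-#
=======+====+--:::---:----::===++===:---+==+===*
=======+=++++:---:-:------:-:=+**=-:----+==++==*
=======+=+==+:-:----------:--::+=.:----:+==++==*
==========+=+:-:-:---:---:#
[... 497 characters left out ...]
:-----=======#
========++++:::-:-:-:-::---:----:=:----========#
========+++=::--:-:-::-----------------=======+#
=========+=+::::--:--:-----------------====+==+#
=========+++::-:--:::------------------=======+#
+======+++++::::::::::::::::::---------=======*#
+===========::::::::::::::::::---------+======*#
============:-+***+::::::::::::::::::::=======##
============+***+**+:::::::::::::::::::=======##
============***++***:::::::::::::::::::=======##
============**#++***:::::::::::::::::::=======##
============+******-:::::::::::::::::::======-##
===========-:-+**=:::::::::::::::::::::=======##
==--------::::::::::::::::::::::::::::::::-:--#%
::::::::::::::::::::::::::::::::::::::::::::::#%
```

The hopper holds three discs, at (188,216), (160,247) and (156,283). There are three sprues, one at (185,229) and two touching at (185,247), so all six pieces are in.

```bash
python3 -c "
from h import *
print(order.sign_off())"
```

```text
the job is handed in; nothing more can be done
None
```

I did the whole job in about 22 s of robot time and handed it in. One thing didn't go as planned: the tote slipped from the gripper near the end, but it landed upright.

- **Clamp:** I laid it in the tray beside the other one. The pictures show both lying inside the tray.
- **Tipping:** I slid the tote by its bar to about 5 mm from the stop. I then tipped it over the stop to about 120–130° (worked out from the bar's position), shook it gently, and brought it back.
- **The slip:** while I was carrying the hanging tote back from the stop, the bar slipped out of the light 20 N pinch. The tote dropped onto the bench by itself instead of being lowered.

**Last checks, by overhead camera:**
- **Scrap:** three discs and three sprues are in the hopper, counting one blob as two touching sprues. The tote shows empty and I saw no scrap on the bench. I did not measure how deep the pieces lie.
- **Tote:** its rim measures about 190 x 145 mm. That is the size I measured before the tipping, when it stood flat on the bench, so I take it as upright. It is turned by about 3°.
- **Goblets:** both feet are within 1 pixel (about 2 mm) of where they started.
- **Gripper:** it is clear of everything, with wrist force near zero.

I had used all 12 pictures by then, so these final checks are numerical image measurements that I did not view.

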